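Scan the tall specimen carrier for pickup

TASK

Take the hand scanner out of its dock and scan the code label on the taller of the two sloped-lid carriers: point the scanner's nose squarely at the middle of the label from about 8 cm away and hold it still there for two seconds. Then set the scanner gently back down in its dock, nose down and upright, flat on the dock's floor, before letting go of it. Do not scan the lower carrier, do not touch either carrier, and leave everything else on the counter where it is.

Things in the scene. Friction and masses are not known exactly. Their poses are not given: they have to be found in the camera images.
- scanner: grey hand scanner, upright on its nose in the dock, 128 mm tall, 0.26 kg. Head 62 (x) by 52 (y) mm, 0 to 49 mm above the origin; then a straight handle 34 (x) by 28 (y) mm to its black top. Centre of mass 58 mm up; grip it at most 30 mm below its top, so that the palm clears it. Origin: centre of the nose face (underside, scan window); z runs up the handle; it looks along -z
- scanner_spot (a point): imaginary point 80 mm straight out of the scanner's nose (at -80 mm on the scanner's z axis), where the middle of a label should be when scanned
- dock: black scanner dock fixed to the counter, a low rectangular tray 100 mm (x) by 90 mm (y); inside 76 mm (x) by 66 mm (y), its floor 10 mm and its rim 20 mm above the counter. Origin: centre of its underside on the counter; z up. The scanner stands in it with its x along the dock's x
- tall_carrier: the taller specimen carrier, a closed white box whose lid slopes 35 degrees from horizontal, low edge in front (-x side); 140 mm deep (x), 170 mm wide (y), 75 mm high in front, 173 mm at the back, a grip bow standing 30 mm out of the back (+x). Heavy, fixed. Origin: centre of its underside
- tall_label: white paper code label, 56 x 84 mm with black bars on its middle 32 x 68 mm, in the middle of the sloping lid of the taller carrier. Origin: its centre, 125 mm above the counter; z points straight out of the label (35 degrees from vertical, leaning to the carrier's front), x up the slope, y along the width
- low_carrier: the lower specimen carrier, a closed white box whose lid slopes 35 degrees from horizontal, low edge in front (-x side); 100 mm deep (x), 130 mm wide (y), 30 mm high in front, 100 mm at the back, a grip bow standing 30 mm out of the back (+x). Heavy, fixed. Origin: centre of its underside. Bystander
- low_label: white paper code label, 56 x 84 mm with black bars on its middle 32 x 68 mm, in the middle of the sloping lid of the lower carrier. Origin: its centre, 66 mm above the counter; z points straight out of the label (35 degrees from vertical, leaning to the carrier's front), x up the slope, y along the width. Not to be scanned
- specimen_jar: bystander: clear screw-top specimen jar with white cap, 56 mm across, 70 mm tall, on the counter; origin: centre of its underside
- timer: bystander: flat blue pocket timer, 55 x 78 x 18 mm, on the counter; origin: centre of its underside
- tape_roll: bystander: roll of white paper tape lying flat, 84 mm across, 24 mm high; origin: centre of its underside
- swab_box: bystander: plain white carton 50 x 100 x 45 mm; origin: centre of its underside
- pill_jar: bystander: white jar with grey cap, 44 mm across, 85 mm tall; origin: centre of its underside
Mind the look-alikes: they are no part of the job. Leave any turquoise look-alike of the scanner alone. Of the things that look like the dock, take the one that is farthest to the robot's left at the start.

How it is judged (in metres and radians):
On the way:
1. the held scanner, nose 50 to 110 mm off the tall carrier's label, aims within 18 mm of its middle along each label axis and 0.21 rad of square, under 20 mm/s and 0.12 rad/s, for 1 s (x of scanner_spot in the frame of tall_label between -0.018 and 0.018 m and y of scanner_spot in the frame of tall_label between -0.018 and 0.018 m and z of scanner in the frame of tall_label between 0.05 and 0.11 m and angle between the z axis of scanner and the z axis of tall_label, either way round below 0.21 rad and linear speed of scanner below 0.02 m/s and angular speed of scanner below 0.12 rad/s and contact force between the fingers and scanner above 1 N), for 1 s.
At the end, for the whole second after the job is handed in: After the tall carrier's label has been scanned, the scanner stands released and at rest in its dock, nose down: within 14 mm of the dock's centre along each dock axis, nose less than 3 mm above the dock's floor, tilted less than 0.07 rad (x of scanner in the frame of dock between -0.014 and 0.014 m and y of scanner in the frame of dock between -0.014 and 0.014 m and z of scanner in the frame of dock between 0.005 and 0.013 m and angle between scanner's own z axis and vertical below 0.07 rad and linear speed of scanner below 0.01 m/s); the robot touches nothing.
It fails at once if the lower carrier's label is scanned: the scanner dwells, squarely aimed, in front of it (x of scanner_spot in the frame of low_label between -0.018 and 0.018 m and y of scanner_spot in the frame of low_label between -0.018 and 0.018 m and z of scanner in the frame of low_label between 0.04 and 0.12 m and angle between the z axis of scanner and the z axis of low_label, either way round below 0.21 rad and linear speed of scanner below 0.02 m/s).
It fails at once if the scanner is dropped: let go with its nose more than 12 mm above the dock's floor (z of scanner in the frame of dock above 0.022 m and contact force between the fingers and scanner below 0.1 N).
It fails at once if a carrier is touched with more than 2 N by the scanner or the robot (contact force between any of scanner, the fingers, the arm and tall_carrier above 2 N or contact force between any of scanner, the fingers, the arm and low_carrier above 2 N).
It fails at once if a bystander is moved more than 20 mm (distance of any of specimen_jar, timer, tape_roll, swab_box, pill_jar from where it was at the start of the episode above 0.02 m).
It also fails if it takes over 45 s, if anything falls off the work surface, if the arm or the gripper's body presses on something with over 40 N, if the wrist force passes 120 N, or if a joint passes its speed limit or range.

ROBOT

A 7-joint arm with a two-finger parallel gripper is mounted at the origin on the work surface. World frame = base frame: x ahead of the robot, y to its left, z up, the work surface at z = 0. Lengths are in mm, angles in degrees, forces in N, time in s.
With the tool pointing down it reaches from about 400 to 900 mm from the base axis. Payload 5.6 kg.
Tool frame: the origin (TCP) lies at the very end of the fingers, on their centre line; the grasp point (between the pads) lies 19 mm behind it; z points along the fingers, y is the direction in which the jaws open and shut (so a half turn about z gives the same grasp; the last joint's range is limited). The gripper opens to 92 mm and grips with 3 to 60 N. Pads are 20 mm wide; open, the fingers measure 128 mm over their backs; the gripper's body (75 mm by 189 mm) begins 69 mm behind the grasp point.
Start: joints at [-73.51, 26.786, -0.665, 91.828, 0.344, 61.387, -3.226], TCP at [211.161, 614.752, 214.592] pointing down, gripper open.
Joint ranges: [-144.91, 144.91], [-17.63, 115.5], [-89.93, 88.59], [15.96, 139.68], [-74.01, 254.01], [8.47, 105.57], [-167.45, 167.45]. Speed limits (degrees/s): [147.25, 147.25, 180, 180, 180, 180, 180].

INTERFACE

Orientations are given as a 3x3 rotation matrix whose columns are the frame's x, y, z axes.
In Python, from cell import bot, cams gives the robot as it stands. The module is installed in compiled form; this text tells all that it offers.
- The arm moves only by the tool arm_command, never from a script. Its argument "series" is a list of rows, each a list of 3 entries, a list of its own where there are three numbers: the opening, from 0 (shut) to 1 (fully open), then the shift along the tool's x, y, z in mm, then the turn about the tool's z in rad. A call has 1 to 20 rows; each row is the pose to reach, as a shift and turn from the pose commanded when the call began, along the tool's axes at that moment; what a row does not reach only later rows make up. A row lasts 1/10 s, in which the tool goes at most 50 mm and 8.59 degrees, less where a joint would pass 70% of its speed; a pose out of reach is approached as far as the arm can. A call with a gripper value outside its range is refused whole. The fingers move at their own pace and stop on an object; "squeeze" is the grip in N (left out, the last holds). Time passes only in rows, so rows that repeat a pose let the fingers close. It gives the time, the measured TCP pose, the force and the opening at its end, in the units of the state.
- bot.observe(): the state, without advancing time (a new reading comes with each control period).
- cams.get_image(name): name is "scene" or "top" or "wrist"; returns a dict with "frame" (400x640x3 uint8, red, green, blue), "intrinsics" (3x3 intrinsics, pixels), "view" (4x4, takes a point from world to camera coordinates); the wrist camera has in their place "mount" (4x4, takes a point from camera to tool coordinates, whose origin is the TCP and whose axes are the flange's). Camera axes: x right, y up, looking along -z (the intrinsics and any distortion apply to the point x, -y, -z); pixel columns grow to the right and rows downward; lengths in mm; the calibration is good to about 2 mm. A picture is of the moment at which its call begins: read the wrist's pose just before it. There is no depth.
- bot.finish_job(): hands the job in, once; it reports no verdict.
Trained networks look in a picture, given as the dict that the camera call returned (one of the last four; its "shot" number tells which), for a name from the list of things; names that differ only in an ending like _2 or _b are one class to them, and where a whole thing is asked for, a point or a joint stands for the part that bears it (a point fixed in the world has none). Each returns a list of dicts, best first, with "confidence" (0 to 1); they miss things now and then, are a little off and sometimes report something else, mostly with a low value. They report only what shows in the picture. A call takes as long as a camera call. They do not tell look-alikes from the thing itself.
- cams.look_for(label, picture): "box" ([left, top, right, bottom] in pixels, round what is visible of it).
- cams.trace(label, picture): "mask" (400x640 bool, what is visible of it) and "box" ([left, top, right, bottom] in pixels, round what is visible of it).
The state is a dict: "clock": time; "joints": joint angles; "qvel": joint speeds; "joint_torque": joint torques, N m; "ee_pos": TCP position; "orientation": TCP orientation; "ft_force": force on the tool from outside, world axes, zero at the start; "moment": the same for the moment, N m; "grip_width": opening from 0.0 (shut) to 1.0 (fully open).
Only numpy, scipy, OpenCV 4.12 (cv2) and the standard library are available. Lean on these libraries where they do the work, as an engineer would, in place of code of your own. Each camera call takes 0.05 s, during which the arm holds its last target. There are 200 camera calls.

## Working session

There is one attempt and no reset: what is moved stays moved. The work goes in short steps, Python scripts to look and compute and a tool call to move; the robot and the scene stay as the last step left them, time stands still between calls to the robot, and variables do not carry over. Pictures are saved under pics/ and viewed, about 8 in all and at most 12, crops included, and the job is handed in when it is done.

Besides the shell and the picture viewer there is one more tool, called after "Request:" as name(argument=value, ...) on one line, values as JSON. arm_command: Moves the arm, as the interface text tells. Its arguments: {"type":"object","properties":{"series":{"type":"array"},"squeeze":{"type":"number"}},"required":["series"]}

```bash
mkdir -p pics; cat > h.py <<'E'
import numpy as np, cv2
from cell import bot, cams
def save(n,f): cv2.imwrite(f'pics/{n}.png',cv2.cvtColor(np.ascontiguousarray(f),cv2.COLOR_RGB2BGR))
def proj(p,X):
    X=np.atleast_2d(X).astype(float); V=np.array(p['view']); c=X@V[:3,:3].T+V[:3,3]
    q=np.c_[c[:,0],-c[:,1],-c[:,2]]@np.array(p['intrinsics']).T
    return q[:,:2]/q[:,2:]
def ray(p,uv,z):
    "world point at height z under pixel"
    V=np.array(p['view']); d=np.linalg.inv(np.array(p['intrinsics']))@[uv[0],uv[1],1.]
    d=V[:3,:3].T@[d[0],-d[1],-d[2]]; o=-V[:3,:3].T@V[:3,3]
    return o+d*(z-o[2])/d[2]
def wrist():
    s=bot.observe(); p=cams.get_image('wrist'); M=np.array(p['mount'])
    T=np.eye(4);T[:3,:3]=s['orientation'];T[:3,3]=s['ee_pos']
    p['view']=np.linalg.inv(T@M); return p
E
python3 - <<'E'
from h import *
s=bot.observe(); print(s)
for n in ('scene','top'):
    p=cams.get_image(n); save(n,p['frame'])
    print(n,{k:v for k,v in p.items() if k!='frame'})
    for l in ('scanner','dock','tall_carrier','tall_label','low_carrier','low_label','specimen_jar','timer','tape_roll','swab_box','pill_jar'):
        print(l,[(np.round(d['box']).astype(int).tolist(),round(d['confidence'],2)) for d in cams.look_for(l,p)][:4])
E
```

```text
{'clock': 0.0, 'joints': array([-73.5081343 ,  26.83422588,  -0.66408256,  91.88083671,
         0.34373684,  61.38608981,  -3.22516059]), 'qvel': array([-0.09275057, -0.01975831, -0.01731527,  0.07508665,  0.07340513,
       -0.00402192, -0.05384006]), 'joint_torque': array([-8.57190116e-04, -5.20565414e+01, -1.25752261e-02, -2.43756026e+01,
       -5.66020107e-02,  1.73468498e-02,  1.71128013e-04]), 'ee_pos': array([211.02797856, 614.17707984, 213.66104187]), 'orientation': array([[-9.45749576e-01,  3.24896205e-01, -4.40800873e-04],
       [ 3.24896480e-01,  9.45748103e-01, -1.67408214e-03],
       [-1.27016344e-04, -1.72647712e-03, -9.99998502e-01]]), 'ft_force': array([ 0.18979384, -0.22263417, -0.67656274]), 'moment': array([0.0301597 , 0.05153186, 0.00387985]), 'grip_width': 1.000815971345572}
scene {'intrinsics': array([[418.52805954,   0.        , 322.58190895],
       [  0.        , 418.52805954, 199.15923085],
       [  0.        ,   0.        ,   1.        ]]), 'view': array([[-3.32743157e-01,  9.42868497e-01, -1.67627413e-02,
         1.64171712e+02],
       [-5.05268474e
[... 1187 characters left out ...]
0,  0.00000000e+00,  0.00000000e+00,
         1.00000000e+00]]), 'shot': 2}
scanner [([221, 235, 246, 254], 0.65), ([304, 226, 325, 244], 0.62), ([336, 257, 354, 275], 0.62), ([287, 263, 306, 281], 0.61)]
dock [([299, 213, 335, 252], 0.97), ([354, 209, 383, 244], 0.58), ([438, 207, 466, 224], 0.38)]
tall_carrier [([369, 129, 426, 195], 0.6)]
tall_label [([387, 153, 413, 174], 0.74), ([223, 232, 245, 255], 0.62)]
low_carrier [([243, 154, 289, 194], 0.63)]
low_label [([250, 166, 276, 181], 0.85)]
specimen_jar [([312, 141, 328, 162], 0.54)]
timer [([222, 233, 244, 250], 0.6)]
tape_roll [([401, 234, 427, 261], 0.49)]
swab_box [([434, 206, 468, 224], 0.82)]
pill_jar [([183, 218, 199, 233], 0.45)]
```

```bash
python3 - <<'E'
import cv2
a=cv2.imread('pics/top.png')[110:310,160:480]; b=cv2.imread('pics/scene.png')[130:290,170:490]
cv2.imwrite('pics/top_c.png',cv2.resize(a,None,fx=2.5,fy=2.5,interpolation=3)); cv2.imwrite('pics/scene_c.png',cv2.resize(b,None,fx=2.5,fy=2.5,interpolation=3))
E
```

```text
(no output)
```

View pics/top_c.png

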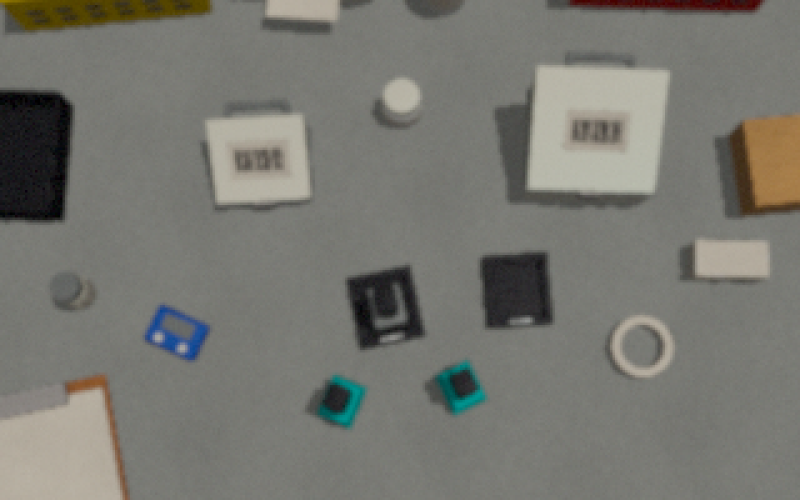

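View pics/scene_c.png

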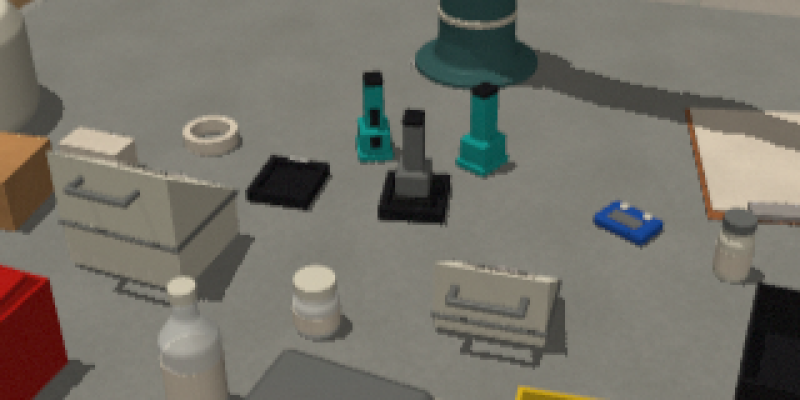

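The top crop shows two turquoise look-alikes at crop (342,400) and (461,387), the grey scanner in the left dock at (386,305), and an empty dock at (516,290). The right carrier (600,130) is the taller one. The dock I want is the left one (+y), which holds the grey scanner.

The tool can only yaw. The scanner therefore has to be pivoted about 35° in the grip, tipping it on its bottom edge against the dock wall.

```bash
python3 - <<'E'
from h import *
p=cams.get_image('top')
for n,uv,z in (('dock',(314,233),20),('empty dock',(366.5,226),20),('turq',(296,270),128),('turq2',(344,264),128),('tall_label',(399,162.5),125),('low_label',(263,173.5),66)):
    print(n,ray(p,uv,z).round(0))
for l in ('dock','tall_carrier','tall_label','scanner'):
    for d in cams.trace(l,p)[:3]:
        r=cv2.minAreaRect(np.argwhere(d['mask'])[:,::-1].astype(np.float32)); print(l,round(d['confidence'],2),np.round(r[0],1),np.round(r[1],1),round(r[2],1))
p=wrist(); print(p['mount'].round(3),p['intrinsics'])
E
```

```text
dock [451.  34.  20.]
empty dock [ 471. -147.   20.]
turq [322.  91. 128.]
turq2 [338. -61. 128.]
tall_label [ 665. -252.  125.]
low_label [654. 203.  66.]
dock 0.95 [314.1 232.7] [28.8 25.5] 78.7
dock 0.66 [367.2 225.9] [31.8 27.5] 87.4
tall_label 0.96 [399. 162.] [16. 26.] 90.0
scanner 0.81 [296.6 270.5] [16. 19.] 23.2
scanner 0.52 [314.7 233.6] [18.4 15.2] 77.5
scanner 0.5 [344.1 264.7] [18.3 14.8] 63.4
[[ 0.00000e+00  9.60000e-01  2.80000e-01  7.95550e+01]
 [ 1.00000e+00 -1.00000e-03  0.00000e+00  3.82000e-01]
 [ 1.00000e-03  2.80000e-01 -9.60000e-01 -1.69957e+02]
 [ 0.00000e+00  0.00000e+00  0.00000e+00  1.00000e+00]] [[301.25864414   0.         324.16532277]
 [  0.         301.25864414 200.16792215]
 [  0.           0.           1.        ]]
```

Request:
arm_command(series=[[1, [-40, -48, -60], 0], [1, [-80, -96, -136], 0], [1, [-120, -144, -136], -0.1], [1, [-386, -481, -136], -0.53], [1, [-386, -481, -136], -0.53], [1, [-386, -481, -136], -0.53], [1, [-386, -481, -136], -0.53], [1, [-386, -481, -136], -0.53], [1, [-386, -481, -136], -0.53], [1, [-386, -481, -136], -0.53], [1, [-386, -481, -136], -0.53], [1, [-386, -481, -136], -0.53], [1, [-386, -481, -136], -0.53], [1, [-386, -481, -136], -0.53], [1, [-386, -481, -136], -0.53], [1, [-386, -481, -136], -0.53]])

```text
clock: 3.1
ee_pos: [419.5, 35.8, 350.4]
orientation: [[-0.98, -0.2, -0.0], [-0.2, 0.98, 0.0], [0.0, 0.0, -1.0]]
ft_force: [-0.2, 0.8, -0.5]
grip_width: 1.001
```

```bash
python3 - <<'E'
from h import *
p=wrist(); s=bot.observe(); print(s['ee_pos'],s['orientation'].round(4),s['joints'],s['clock']); save('w1',p['frame'])
np.savez('w1.npz',f=p['frame'],view=p['view'],K=p['intrinsics'])
for l in ('scanner','dock'):
    for d in cams.trace(l,p)[:3]:
        r=cv2.minAreaRect(np.argwhere(d['mask'])[:,::-1].astype(np.float32)); print(l,round(d['confidence'],2),np.round(d['box']),np.round(r[0],1),np.round(r[1],1),round(r[2],1))
E
```

```text
[419.4583465   36.08396234 350.34892424] [[-9.797e-01 -2.007e-01 -5.000e-04]
 [-2.007e-01  9.797e-01  1.000e-04]
 [ 5.000e-04  2.000e-04 -1.000e+00]] [-35.26464424  -5.19761968  24.32427099 112.50663406   2.23529157
  72.27399117  89.86460572] 3.15
scanner 0.94 [245.  75. 288. 123.] [268.2 102.1] [42.7 42.9] 74.7
scanner 0.88 [305. 162. 330. 211.] [318. 186.] [48. 30.] 90.0
scanner 0.65 [349.  88. 402. 140.] [375.3 114. ] [39.1 43.6] 38.2
dock 0.88 [294. 151. 347. 212.] [319.5 181. ] [58. 53.] 90.0
dock 0.73 [527. 233. 592. 274.] [557.8 250.4] [62.5 26.6] 29.4
dock 0.64 [183. 142. 243. 206.] [212.5 170.3] [57.4 62. ] 4.4
```

View pics/w1.png

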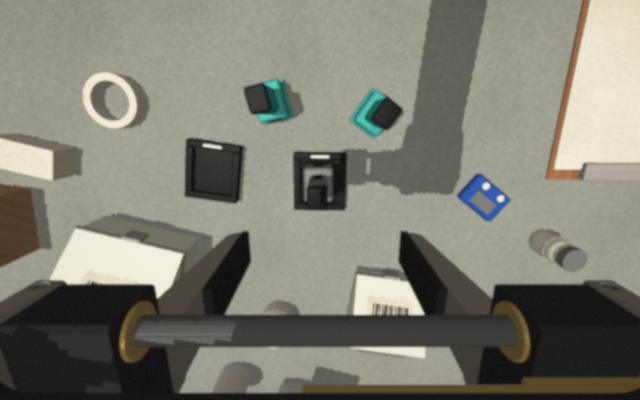

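```bash
python3 - <<'E'
from h import *
d=np.load('w1.npz'); p=dict(frame=d['f'],view=d['view'],intrinsics=d['K'])
c=ray(p,(320.5,181.5),18); print(c)
psi=np.radians(11.6); R=np.array([[np.cos(psi),-np.sin(psi)],[np.sin(psi),np.cos(psi)]])
def rect(c,a,b,z): return np.c_[(np.array([[1,1],[1,-1],[-1,-1],[-1,1]])*[a/2,b/2])@R.T+c[:2],[z]*4]
im=cv2.resize(cv2.cvtColor(p['frame'][130:230,270:370],cv2.COLOR_RGB2BGR),None,fx=6,fy=6,interpolation=3)
im=np.clip(im.astype(float)*1.8,0,255).astype(np.uint8)
for a,b,z,col in ((100,90,20,(0,0,255)),(62,52,59,(0,255,0)),(34,28,138,(255,255,0))):
    q=(proj(p,rect(c,a,b,z))-[270,130]+.5)*6; cv2.polylines(im,[q.astype(np.int32)],True,col,1); print(z,proj(p,[[*c[:2],z]]))
cv2.imwrite('pics/w1c.png',im)
E
```

```text
[453.60624815  36.81193741  18.        ]
20 [[320.48582055 181.75835007]]
59 [[320.18638137 187.21414178]]
138 [[319.40743404 201.40658788]]
```

View pics/w1c.png

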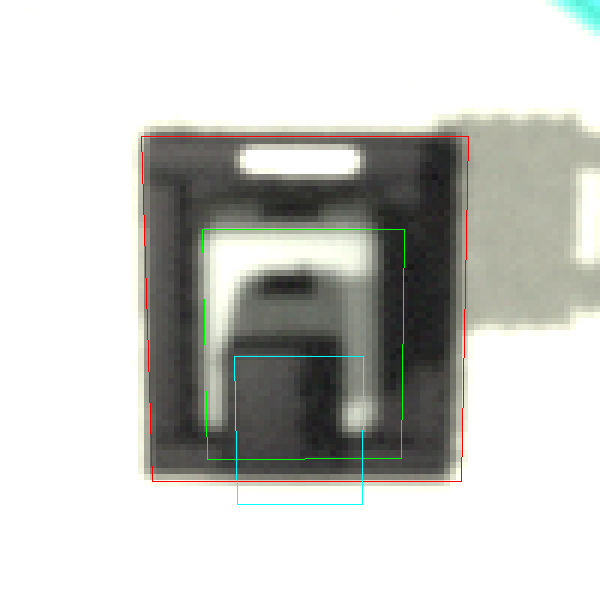

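The dock outline (red) fits to about 1 mm, with its centre near (453.6, 36.3) and yaw 11.6°. The scanner sits about 3 mm to the −y side and lines up with the dock. Next I descend and grip gently.

Request:
arm_command(series=[[1, [-31, -9, 40], 0], [1, [-31, -9, 80], 0], [1, [-31, -9, 120], 0], [1, [-31, -9, 160], 0], [1, [-31, -9, 190], 0], [1, [-31, -9, 215], 0], [1, [-31, -9, 235], 0], [1, [-31, -9, 248], 0], [1, [-31, -9, 255], 0], [1, [-31, -9, 255], 0], [0.2, [-31, -9, 255], 0], [0.2, [-31, -9, 255], 0], [0.2, [-31, -9, 255], 0], [0.2, [-31, -9, 255], 0], [0.2, [-31, -9, 255], 0], [0.2, [-31, -9, 255], 0], [0.2, [-31, -9, 255], 0], [0.2, [-31, -9, 255], 0]], squeeze=5)

```text
clock: 5.05
ee_pos: [452.1, 31.7, 95.6]
orientation: [[-0.98, -0.198, -0.0], [-0.198, 0.98, 0.0], [0.0, 0.0, -1.0]]
ft_force: [-0.3, -0.1, -0.8]
grip_width: 0.326
```

Request:
arm_command(series=[[0.2, [4.5, 0, 0], 0], [0.2, [9, 0, -1.3], 0], [0.2, [14, 0, -2.2], 0], [0.2, [18.5, 0, -2.8], 0], [0.2, [23.5, 0, -3.2], 0], [0.2, [28, 0, -3.5], 0], [0.2, [33, 0, -3.5], 0], [0.2, [37.5, 0, -3.3], 0], [0.2, [42, 0, -3], 0], [0.2, [47, 0, -2.4], 0], [0.2, [51.5, 0, -1.6], 0], [0.2, [56, 0, -0.6], 0], [0.2, [61, 0, 0.6], 0], [0.2, [65, 0, 2], 0], [0.2, [67.5, 0, 2.7], 0], [0.2, [67.5, 0, 2.7], 0], [0.2, [67.5, 0, 2.7], 0]], squeeze=5)

```text
clock: 6.75
ee_pos: [385.3, 18.3, 92.7]
orientation: [[-0.98, -0.198, -0.001], [-0.198, 0.98, -0.0], [0.001, 0.0, -1.0]]
ft_force: [1.3, 0.6, -3.3]
grip_width: 0.305
```

```bash
python3 - <<'E'
from h import *
s=bot.observe(); print(s['ft_force'],s['moment'],s['grip_width'])
p=cams.get_image('scene'); c=p['frame'][140:230,270:400]
w=wrist()['frame'][0:240,160:480]
a=cv2.resize(c,(650,450),interpolation=3); save('tilt',a)
save('tiltw',cv2.resize(w,(640,480)))
E
```

```text
[ 1.25421918  0.58612829 -3.29421718] [-0.00794267  0.0044751   0.02804527] 0.3048961317052904
```

View pics/tilt.png

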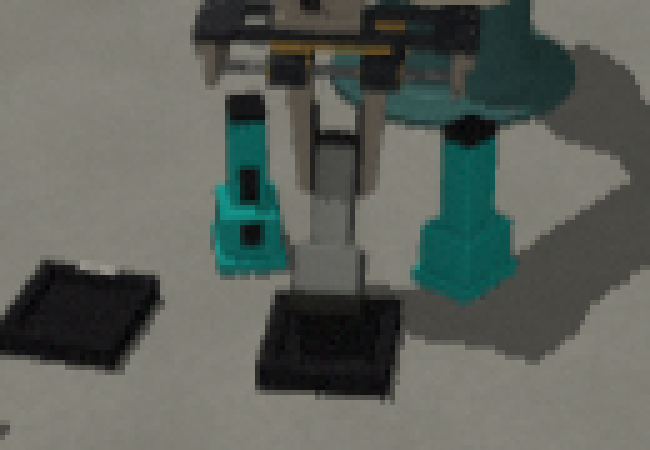

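Request:
arm_command(series=[[0.1, [0, 0, 0], 0], [0.1, [0, 0, 0], 0], [0.1, [0, 0, 0], 0], [0.1, [0, 0, 0], 0], [0.1, [0, 0, -20], 0], [0.1, [0, 0, -50], 0], [0.1, [0, 0, -90], 0], [0.1, [0, 0, -130], 0], [0.1, [0, 0, -170], 0], [0.1, [0, 0, -200], 0], [0.1, [0, 0, -210], 0], [0.1, [0, 0, -210], 0]], squeeze=50)

```text
clock: 8.05
ee_pos: [386.3, 18.5, 303.4]
orientation: [[-0.98, -0.198, 0.002], [-0.198, 0.98, 0.001], [-0.002, 0.001, -1.0]]
ft_force: [0.6, 0.0, -3.6]
grip_width: 0.3
```

```bash
cat > fit.py <<'E'
from h import *
from scipy.optimize import minimize
def model(th,up,toolT):
    "scanner points in world; scanner axes in tool: y=tool y, grip at height up; nose goes to -tool x. Returns head,handle corner sets"
    c,s=np.cos(th),np.sin(th)
    z=np.array([s,0,-c]); x=np.array([-c,0,-s]); y=np.array([0,1,0])   # tool coords
    o=np.array([0,0,-19])-up*z
    def box(a,b,z0,z1): return np.array([[i*a/2,j*b/2,k] for i in(-1,1) for j in(-1,1) for k in(z0,z1)])
    R=np.c_[x,y,z]
    return [ (b@R.T+o)@toolT[:3,:3].T+toolT[:3,3] for b in (box(62,52,0,49),box(34,28,49,128))], toolT[:3,:3]@o+toolT[:3,3], toolT[:3,:3]@R
def sil(p,hulls):
    m=np.zeros((400,640),np.uint8)
    for h in hulls: cv2.fillConvexPoly(m,cv2.convexHull(proj(p,h).round().astype(np.int32)),1)
    return m.astype(bool)
def toolT():
    s=bot.observe();T=np.eye(4);T[:3,:3]=s['orientation'];T[:3,3]=s['ee_pos'];return T
E
python3 - <<'E'
from fit import *
T=toolT(); s=bot.observe(); print(s['ee_pos'],s['ft_force'],s['grip_width'])
out=[]
for n in ('scene','wrist'):
    p=wrist() if n=='wrist' else cams.get_image(n)
    m=None
    for d in cams.trace('scanner',p):
        print(n,round(d['confidence'],2),np.round(d['box']))
        if m is None:
            H,o,R=model(.61,104,T); q=proj(p,H[0].mean(0))[0]; b=d['box']
            if b[0]-15<q[0]<b[2]+15 and b[1]-15<q[1]<b[3]+15: m=d['mask']
    if m is not None:
        best=sorted((-(sil(p,model(np.radians(t),u,T)[0])&m).sum()/(sil(p,model(np.radians(t),u,T)[0])|m).sum(),t,u) for t in range(15,56,2) for u in (96,100,104,108,112))
        print(best[:6])
    im=cv2.cvtColor(p['frame'],cv2.COLOR_RGB2BGR).copy()
    for h in model(np.radians(36),104,T)[0]: cv2.polylines(im,[cv2.convexHull(proj(p,h).astype(np.int32))],True,(0,0,255),1)
    q=proj(p,o)[0].astype(int) if m is not None else (320,150)
    x0=int(np.clip(q[0]-80,0,480)); y0=int(np.clip(q[1]-100,0,200))
    out.append(cv2.resize(im[y0:y0+200,x0:x0+160],(400,500),interpolation=3))
cv2.imwrite('pics/fit.png',np.hstack(out))
E
```

```text
[386.33529953  18.50884868 303.35835967] [ 0.55427849  0.02676607 -3.60295968] 0.30013464455294464
scene 0.94 [313. 158. 326. 195.]
scene 0.69 [325. 103. 344. 154.]
scene 0.62 [355. 166. 376. 200.]
[(np.float64(-0.7909967845659164), 31, 108), (np.float64(-0.7846410684474123), 27, 108), (np.float64(-0.7818791946308725), 21, 108), (np.float64(-0.7817589576547231), 29, 108), (np.float64(-0.7814569536423841), 19, 108), (np.float64(-0.7810457516339869), 29, 112)]
wrist 0.76 [298. 235. 354. 314.]
wrist 0.7 [246. 102. 294. 152.]
wrist 0.66 [359. 112. 419. 164.]
wrist 0.41 [ 69. 101. 136. 157.]
[(np.float64(-0.7335772492931981), 31, 112), (np.float64(-0.7133901302041472), 31, 108), (np.float64(-0.7077021208738639), 33, 112), (np.float64(-0.692896174863388), 33, 108), (np.float64(-0.6837159143429363), 35, 112), (np.float64(-0.6830845005387102), 31, 104)]
```

View pics/fit.png

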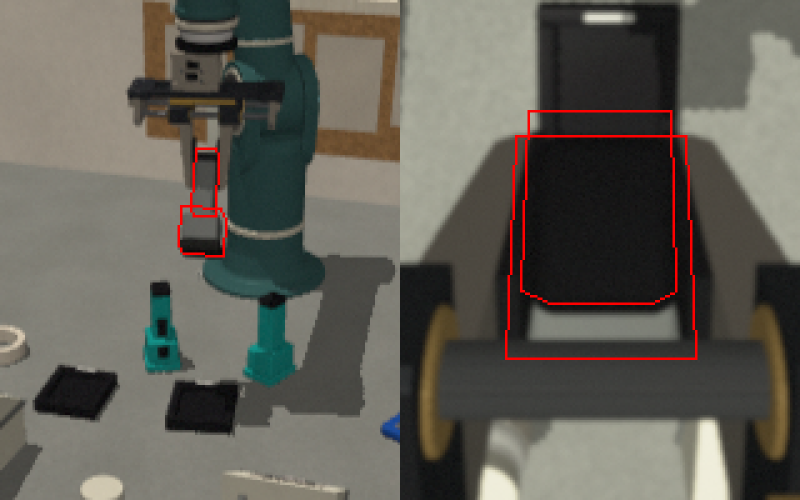

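The scanner is held tilted, and the 36° model overlay agrees in the scene view. Next I move to a place where the wrist camera sees the tall label beside the scanner.

Request:
arm_command(series=[[0.1, [-5, -6, -20], 0], [0.1, [-15, -17, -40], 0.02], [0.1, [-30, -33, -47], 0.04], [0.1, [-48, -53, -47], 0.06], [0.1, [-66, -73, -47], 0.08], [0.1, [-84, -93, -47], 0.1], [0.1, [-102, -113, -47], 0.12], [0.1, [-120, -133, -47], 0.15], [0.1, [-138, -153, -47], 0.18], [0.1, [-156, -173, -47], 0.2], [0.1, [-174, -193, -47], 0.22], [0.1, [-190, -211, -47], 0.24], [0.1, [-203, -225, -47], 0.26], [0.1, [-209, -232, -47], 0.26], [0.1, [-212, -235, -47], 0.26], [0.1, [-212, -235, -47], 0.26]], squeeze=50)

```text
clock: 9.85
ee_pos: [640.0, -169.9, 348.9]
orientation: [[-0.998, 0.061, -0.002], [0.061, 0.998, 0.0], [0.002, -0.0, -1.0]]
ft_force: [-0.1, 0.1, -2.5]
grip_width: 0.299
```

```bash
python3 - <<'E'
from fit import *
T=toolT(); print(T.round(3))
p=wrist(); np.savez('w2.npz',f=p['frame'],view=p['view'],K=p['intrinsics'],T=T)
for l in ('tall_label','tall_carrier','scanner'):
    for d in cams.trace(l,p)[:2]:
        r=cv2.minAreaRect(np.argwhere(d['mask'])[:,::-1].astype(np.float32)); print(l,round(d['confidence'],2),np.round(d['box']),np.round(r[0],1),np.round(r[1],1),round(r[2],1))
        if l=='tall_label': print(ray(p,r[0],125))
im=np.clip(cv2.cvtColor(p['frame'],cv2.COLOR_RGB2BGR).astype(float)*1.5,0,255).astype(np.uint8)
for t,col in ((31,(0,255,0)),(37,(0,0,255))):
    for h in model(np.radians(t),104,T)[0]: cv2.polylines(im,[cv2.convexHull(proj(p,h).astype(np.int32))],True,col,1)
cv2.imwrite('pics/w2.png',cv2.resize(im[100:350,160:480],(768,600),interpolation=3))
E
```

```text
[[-9.98000e-01  6.10000e-02 -2.00000e-03  6.39981e+02]
 [ 6.10000e-02  9.98000e-01  0.00000e+00 -1.69907e+02]
 [ 2.00000e-03 -0.00000e+00 -1.00000e+00  3.48872e+02]
 [ 0.00000e+00  0.00000e+00  0.00000e+00  1.00000e+00]]
tall_label 0.85 [231. 180. 298. 220.] [265.5 199.5] [39. 65.] 90.0
[ 669.03822146 -251.35631386  125.        ]
tall_carrier 0.75 [196. 138. 330. 269.] [264. 204.] [134. 136.] 90.0
tall_carrier 0.19 [297. 234. 353. 316.] [325. 274.] [58. 80.] 0.0
scanner 0.64 [296. 234. 352. 317.] [324. 274.] [80. 58.] 90.0
```

View pics/w2.png

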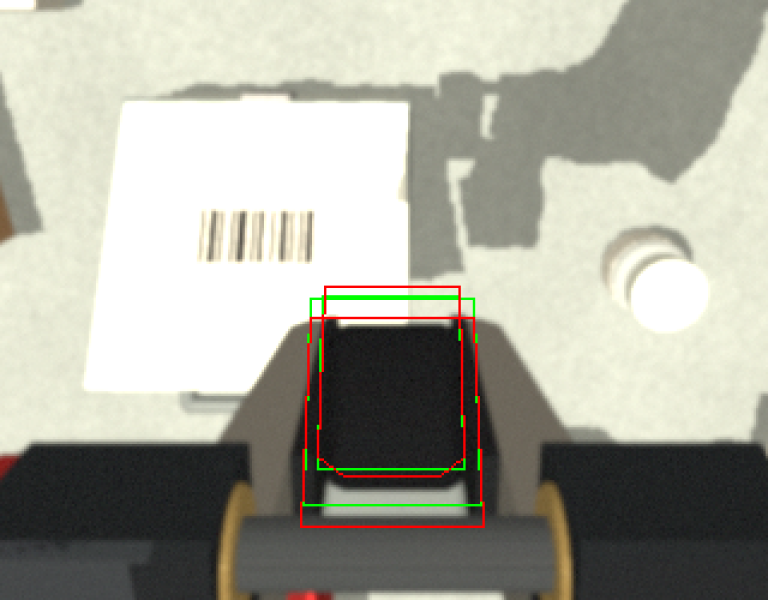

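The tall label measures (669, −251), against (665, −252) from the top camera, and the carrier yaw matches the tool. I'll take one zoom on the held scanner to settle the tilt.

```bash
python3 - <<'E'
from fit import *
d=np.load('w2.npz'); p=dict(frame=d['f'],view=d['view'],intrinsics=d['K']); T=d['T']
im=cv2.cvtColor(p['frame'],cv2.COLOR_RGB2BGR)[215:335,275:375]
g=(255*(im/255.)**.6).astype(np.uint8)
a=cv2.resize(g,None,fx=4,fy=5,interpolation=3); b=a.copy()
sc=np.array([4,5])
for t,col in ((31,(0,255,0)),(37,(0,0,255))):
    for h in model(np.radians(t),104,T)[0]: cv2.polylines(b,[cv2.convexHull(((proj(p,h)-[275,215]+.5)*sc).astype(np.int32))],True,col,1)
cv2.imwrite('pics/w2z.png',np.hstack([a,b]))
for c in (310,325,340): print(c,p['frame'][228:318:2,c].mean(1).astype(int).tolist())
E
```

```text
310 [234, 234, 230, 164, 37, 18, 19, 21, 19, 17, 17, 19, 21, 18, 21, 18, 20, 19, 20, 20, 19, 19, 18, 20, 21, 23, 22, 22, 24, 23, 19, 24, 19, 20, 26, 22, 17, 21, 80, 118, 119, 117, 118, 95, 44]
325 [234, 233, 230, 164, 37, 15, 20, 18, 20, 20, 18, 21, 18, 16, 21, 18, 23, 21, 23, 23, 18, 19, 20, 20, 21, 21, 21, 23, 20, 22, 22, 22, 18, 21, 21, 18, 18, 24, 81, 117, 118, 117, 116, 94, 44]
340 [153, 154, 152, 103, 23, 17, 20, 17, 21, 20, 22, 20, 21, 17, 20, 18, 19, 16, 20, 20, 17, 20, 22, 20, 20, 21, 22, 23, 20, 24, 22, 23, 24, 23, 22, 22, 19, 23, 77, 115, 116, 116, 115, 92, 44]
```

View pics/w2z.png

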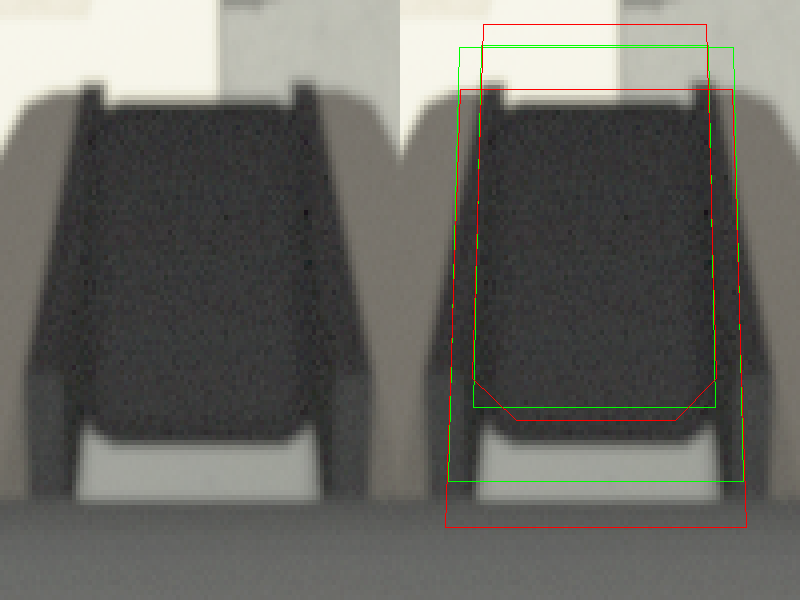

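The black cap sits about 7 mm lower in the image than the model puts it, so the handle slipped a little in the pads. I'll yaw the tool so the scene camera sees the tilt side-on, and measure it from there.

Request:
arm_command(series=[[0.1, [0, 0, 0], 0.06], [0.1, [0, 0, 0], 0.18], [0.1, [0, 0, 0], 0.31], [0.1, [0, 0, 0], 0.44], [0.1, [0, 0, 0], 0.57], [0.1, [0, 0, 0], 0.7], [0.1, [0, 0, 0], 0.83], [0.1, [0, 0, 0], 0.95], [0.1, [0, 0, 0], 1.06], [0.1, [0, 0, 0], 1.13], [0.1, [0, 0, 0], 1.16], [0.1, [0, 0, 0], 1.16]], squeeze=50)

```text
clock: 11.25
ee_pos: [640.2, -169.5, 350.1]
orientation: [[-0.344, 0.939, 0.0], [0.939, 0.344, 0.001], [0.0, 0.001, -1.0]]
ft_force: [-0.2, -0.5, -2.9]
grip_width: 0.303
```

```bash
python3 - <<'E'
from fit import *
T=toolT(); s=bot.observe(); print(T.round(3)); print(s['joints'].round(1))
p=cams.get_image('scene'); np.savez('s3.npz',f=p['frame'],view=p['view'],K=p['intrinsics'],T=T)
H,o,R=model(.58,104,T); q=proj(p,o)[0]; print(q)
for d in cams.trace('scanner',p): print(round(d['confidence'],2),np.round(d['box']))
x0,y0=int(q[0]-45),int(q[1]-60)
im=cv2.cvtColor(p['frame'],cv2.COLOR_RGB2BGR)[y0:y0+80,x0:x0+80]
a=cv2.resize(im,None,fx=5,fy=5,interpolation=3); b=a.copy()
for t,col in ((28,(0,255,0)),(36,(0,0,255))):
    for h in model(np.radians(t),104,T)[0]: cv2.polylines(b,[cv2.convexHull(((proj(p,h)-[x0,y0]+.5)*5).astype(np.int32))],True,col,1)
cv2.imwrite('pics/s3.png',np.hstack([a,b])); print(x0,y0)
E
```

```text
[[-3.44000e-01  9.39000e-01  0.00000e+00  6.40197e+02]
 [ 9.39000e-01  3.44000e-01  1.00000e-03 -1.69506e+02]
 [ 0.00000e+00  1.00000e-03 -1.00000e+00  3.50128e+02]
 [ 0.00000e+00  0.00000e+00  0.00000e+00  1.00000e+00]]
[-24.   29.4  55.   82.9 -24.2  80.1  51.7]
[229.68047172 151.27452034]
0.87 [314. 161. 325. 197.]
0.85 [356. 165. 377. 200.]
0.64 [215. 117. 254. 161.]
184 91
```

View pics/s3.png

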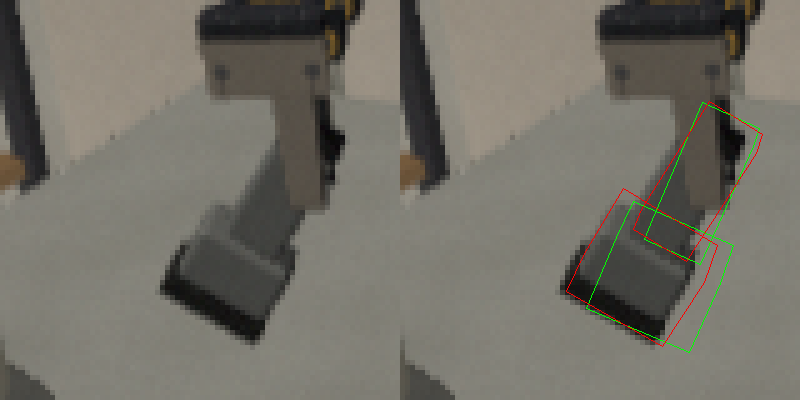

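```bash
cat >> fit.py <<'E'
def model2(th,up,e,T):
    H,o,R=model(th,up,T); d=e*R[:,0]; return [h+d for h in H],o+d,R
E
python3 - <<'E'
from fit import *
import itertools
d=np.load('s3.npz'); p=dict(frame=d['f'],view=d['view'],intrinsics=d['K']); T=d['T']
g=cv2.cvtColor(p['frame'],cv2.COLOR_RGB2LAB).astype(float)
# head segmentation: differs from floor, below finger tip rows
m=(cv2.cvtColor(p['frame'],cv2.COLOR_RGB2GRAY).astype(float)<108); 
n,lab=cv2.connectedComponents(m[134:165,212:246].astype(np.uint8)); 
sub=lab==lab[15,12]; print(sub.sum()); print('\n'.join(''.join('#' if v else '.' for v in r) for r in sub))
res=[]
for t,u,e in itertools.product(range(28,45,1),(98,101,104,107,110),range(-4,13,2)):
    k=sil(p,model2(np.radians(t),u,e,T)[0])[134:165,212:246]
    res.append(((k&sub).sum()/(k|sub).sum(),t,u,e))
res.sort(reverse=True); print([(round(a,3),b,c,d) for a,b,c,d in res[:12]])
d=np.load('w2.npz'); p=dict(view=d['view'],intrinsics=d['K'])
for t,u,e in [(33,104,6),(36,104,4),(36,104,6),(36,104,8),(36,98,6),(36,110,6)]:
    H,_,_=model2(np.radians(t),u,e,d['T']); print(t,u,e,proj(p,H[1][[1,5]])[:,1].round(1),np.ptp(proj(p,H[1][[1,3]])[:,0]).round(1),'obs 235.8 ~298-303 width~55')
E
```

```text
511
.............####################.
............####################..
............####################..
...........#####################..
..........#####################...
........######################....
........#######################...
.......#########################..
......#########################...
......#########################...
.....##########################...
.....##########################...
.....#########################....
....##########################....
....##########################....
....#########################.....
.....########################.....
......######################......
........###################.......
..........#################.......
............##############........
..............############........
...............##########.........
.................########.........
...................######.........
.....................###..........
..................................
..................................
..................................
..................................
..................................
[(np.float64(0.915), 32, 107, 10), (np.float64(0.913), 33, 107, 10), (np.float64(0.909), 36, 107, 4), (np.float64(0.908), 32, 107, 12), (np.float64(0.908), 31, 107, 12), (np.float64(0.905), 34, 107, 10), (np.float64(0.905), 35, 107, 4), (np.float64(0.905), 30, 107, 12), (np.float64(0.904), 37, 107, 4), (np.float64(0.904), 34, 107, 6), (np.float64(0.904), 33, 104, 10), (np.float64(0.902), 34, 107, 8)]
33 104 6 [234.1 307.8] 57.3 obs 235.8 ~298-303 width~55
36 104 4 [227.9 300.3] 56.6 obs 235.8 ~298-303 width~55
36 104 6 [231.8 305. ] 56.9 obs 235.8 ~298-303 width~55
36 104 8 [235.8 309.6] 57.1 obs 235.8 ~298-303 width~55
36 98 6 [228.8 304.8] 59.1 obs 235.8 ~298-303 width~55
36 110 6 [234.6 305.1] 54.8 obs 235.8 ~298-303 width~55
```

Combined fit: tilt ≈ 34.5°, grip 107 mm above the nose, handle slipped 6 mm. Next is the scan pose: TCP at about (557, −245, 257), with the yaw turned back.

Request:
arm_command(series=[[0.1, [-2, -6, 0], -0.06], [0.1, [-6, -14, 0], -0.18], [0.1, [-10, -24, 0], -0.31], [0.1, [-15, -36, 0], -0.44], [0.1, [-20, -48, 0], -0.57], [0.1, [-25, -60, 0], -0.7], [0.1, [-30, -72, 0], -0.83], [0.1, [-34, -84, 0], -0.95], [0.1, [-38, -94, 5], -1.06], [0.1, [-41, -101, 14], -1.13], [0.1, [-42, -103.5, 26], -1.16], [0.1, [-42, -103.5, 40], -1.16], [0.1, [-42, -103.5, 54], -1.16], [0.1, [-42, -103.5, 68], -1.16], [0.1, [-42, -103.5, 80], -1.16], [0.1, [-42, -103.5, 88], -1.16], [0.1, [-42, -103.5, 92], -1.16], [0.1, [-42, -103.5, 93.5], -1.16], [0.1, [-42, -103.5, 93.5], -1.16], [0.1, [-42, -103.5, 93.5], -1.16]], squeeze=50)

```text
clock: 13.35
ee_pos: [557.7, -245.2, 256.9]
orientation: [[-0.998, 0.061, 0.001], [0.061, 0.998, -0.0], [-0.001, -0.0, -1.0]]
ft_force: [1.2, -0.3, -2.3]
grip_width: 0.304
```

```bash
python3 - <<'E'
from fit import *
T=toolT(); print(T.round(3))
H,o,R=model2(np.radians(34.5),107,6,T); spot=o-80*R[:,2]; print('nose',o,'spot',spot)
p=wrist()
for d in cams.trace('tall_label',p)[:2]: print(round(d['confidence'],2),np.round(d['box']))
out=[]
for n in ('scene','top'):
    p=cams.get_image(n); im=cv2.cvtColor(p['frame'],cv2.COLOR_RGB2BGR)
    q=proj(p,spot)[0]; x0,y0=int(q[0]-40),int(q[1]-50); a=im[y0:y0+80,x0:x0+80]; a=cv2.resize(a,(400,400),interpolation=3)
    for h in H: cv2.polylines(a,[cv2.convexHull(((proj(p,h)-[x0,y0]+.5)*5).astype(np.int32))],True,(0,0,255),1)
    pt=((q-[x0,y0]+.5)*5).astype(int); cv2.circle(a,tuple(map(int,pt)),3,(0,255,0),-1); out.append(a)
cv2.imwrite('pics/scan.png',np.hstack(out))
E
```

```text
[[-9.98000e-01  6.10000e-02  1.00000e-03  5.57718e+02]
 [ 6.10000e-02  9.98000e-01 -0.00000e+00 -2.45156e+02]
 [-1.00000e-03 -0.00000e+00 -1.00000e+00  2.56916e+02]
 [ 0.00000e+00  0.00000e+00  0.00000e+00  1.00000e+00]]
nose [ 623.21039381 -249.16688323  191.19825651] spot [ 668.50307421 -251.94543001  125.31310811]
```

View pics/scan.png

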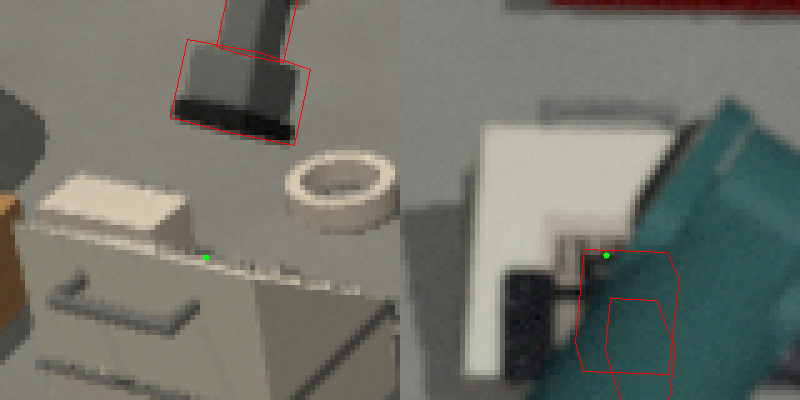

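Request:
arm_command(series=[[0.1, [0, 0, 0], 0], [0.1, [0, 0, 0], 0], [0.1, [0, 0, 0], 0], [0.1, [0, 0, 0], 0], [0.1, [0, 0, 0], 0], [0.1, [0, 0, 0], 0], [0.1, [0, 0, 0], 0], [0.1, [0, 0, 0], 0], [0.1, [0, 0, 0], 0], [0.1, [0, 0, 0], 0], [0.1, [0, 0, 0], 0], [0.1, [0, 0, 0], 0], [0.1, [0, 0, 0], 0], [0.1, [0, 0, 0], 0], [0.1, [0, 0, 0], 0], [0.1, [0, 0, 0], 0], [0.1, [0, 0, 0], 0], [0.1, [0, 0, 0], 0], [0.1, [0, 0, 0], 0], [0.1, [0, 0, 0], 0]], squeeze=50)

```text
clock: 15.55
ee_pos: [557.5, -244.9, 256.4]
orientation: [[-0.998, 0.061, 0.0], [0.061, 0.998, 0.0], [-0.0, 0.0, -1.0]]
ft_force: [0.1, -0.3, -2.1]
grip_width: 0.302
```

```bash
python3 - <<'E'
from fit import *
T=toolT(); print(T[:3,3])
# where TCP must be over the dock: corner(-31 x) on dock floor z=10 near its place, tilt 34.5, yaw 11.4
psi=np.radians(11.4); dx=np.array([np.cos(psi),np.sin(psi),0]); dy=np.array([-dx[1],dx[0],0])
Tt=np.eye(4);Tt[:3,:3]=np.c_[-dx,dy,[0,0,-1]]
H,o,R=model2(np.radians(34.5),107,6,Tt)
c=o-31*R[:,0]; far=o+31*R[:,0]
dock=np.array([453.6,36.3,0]); 
for want in (-27,-30): print('TCP for corner at dock x',want, dock+want*dx+[0,0,10]-c)
print('tool x of corner',c@-dx,'z',c[2],'far',far@-dx,far[2])
E
```

```text
[ 557.46294713 -244.94747068  256.40135706]
TCP for corner at dock x -27 [387.91956429  23.05650109  93.34165811]
TCP for corner at dock x -30 [384.97875077  22.46352906  93.34165811]
tool x of corner -40.00231263540672 z -83.3416581056765 far -91.0981363299717 -48.22447141633687
```

Held 2 s on the label. Now back to the dock: first above it, yaw restored, then lower to the pose where the scanner left the floor.

Request:
arm_command(series=[[0.1, [4, 0, -12], 0], [0.1, [12, 6, -30], 0], [0.1, [24, 20, -45], 0], [0.1, [38, 40, -45], -0.02], [0.1, [52, 60, -45], -0.04], [0.1, [66, 80, -45], -0.06], [0.1, [80, 100, -45], -0.08], [0.1, [94, 120, -45], -0.1], [0.1, [108, 140, -45], -0.12], [0.1, [122, 160, -45], -0.14], [0.1, [136, 180, -45], -0.17], [0.1, [150, 200, -45], -0.2], [0.1, [163, 219, -45], -0.22], [0.1, [174, 235, -45], -0.24], [0.1, [182, 248, -45], -0.26], [0.1, [186, 254, -45], -0.26], [0.1, [187, 255.5, -45], -0.26], [0.1, [187, 255.5, -45], -0.26]], squeeze=50)

```text
clock: 17.35
ee_pos: [386.6, 21.0, 301.6]
orientation: [[-0.98, -0.197, 0.001], [-0.197, 0.98, -0.0], [-0.0, -0.0, -1.0]]
ft_force: [0.0, -0.1, -2.5]
grip_width: 0.303
```

```bash
python3 - <<'E'
from fit import *
T=toolT(); s=bot.observe(); print(T.round(3),s['ft_force'])
p=wrist(); f=p['frame'].mean(2)
for c in (312,325,338): 
    print(c,f[225:320:2,c].astype(int).tolist())
for d in cams.trace('dock',p)[:3]: print(round(d['confidence'],2),np.round(d['box']))
q=np.array([[i*50,j*45] for i in(-1,1) for j in(-1,1)]); psi=np.radians(11.5)
R=np.array([[np.cos(psi),-np.sin(psi)],[np.sin(psi),np.cos(psi)]])
print('pred dock rim',proj(p,np.c_[q@R.T+[453.6,36.3],[20]*4]).round(0).tolist())
E
```

```text
[[-9.80000e-01 -1.97000e-01  1.00000e-03  3.86636e+02]
 [-1.97000e-01  9.80000e-01 -0.00000e+00  2.10290e+01]
 [-0.00000e+00 -0.00000e+00 -1.00000e+00  3.01578e+02]
 [ 0.00000e+00  0.00000e+00  0.00000e+00  1.00000e+00]] [ 0.00682272 -0.10207904 -2.54628867]
312 [37, 37, 36, 26, 23, 21, 16, 20, 22, 18, 20, 19, 20, 21, 22, 20, 22, 22, 21, 19, 23, 20, 18, 21, 19, 21, 21, 23, 23, 20, 24, 24, 25, 23, 23, 25, 24, 21, 18, 42, 103, 126, 127, 126, 120, 70, 44, 49]
325 [36, 35, 35, 24, 22, 20, 15, 18, 16, 16, 20, 21, 22, 18, 21, 20, 22, 14, 23, 22, 21, 18, 22, 25, 19, 22, 23, 23, 22, 20, 22, 22, 23, 20, 22, 23, 21, 22, 19, 39, 102, 124, 127, 127, 119, 69, 45, 50]
338 [35, 33, 34, 22, 19, 19, 17, 20, 22, 19, 21, 21, 20, 22, 24, 20, 21, 17, 24, 21, 22, 21, 22, 22, 25, 24, 23, 21, 21, 23, 22, 25, 22, 22, 22, 23, 21, 18, 19, 40, 102, 123, 124, 123, 117, 67, 44, 50]
0.92 [179. 166. 242. 235.]
0.58 [296. 178. 356. 234.]
pred dock rim [[296.0, 179.0], [354.0, 179.0], [297.0, 239.0], [353.0, 239.0]]
```

The dock is where predicted and the scanner has not moved in the grip. Lowering slowly.

Request:
arm_command(series=[[0.1, [0, 0, 15], 0], [0.1, [0, 0, 45], 0], [0.1, [0, 0, 80], 0], [0.1, [0, 0, 115], 0], [0.1, [0, 0, 145], 0], [0.1, [0, 0, 168], 0], [0.1, [0, 0, 184], 0], [0.1, [0, 0, 194], 0], [0.1, [0, 0, 200], 0], [0.1, [0, 0, 204], 0], [0.1, [0, 0, 206], 0], [0.1, [0, 0, 207.5], 0], [0.1, [0, 0, 208.5], 0], [0.1, [0, 0, 208.5], 0]], squeeze=50)

```text
clock: 18.85
ee_pos: [386.5, 21.5, 93.1]
orientation: [[-0.98, -0.198, 0.001], [-0.198, 0.98, 0.0], [-0.001, 0.0, -1.0]]
ft_force: [-1.2, -0.8, -2.4]
grip_width: 0.302
```

Request:
arm_command(series=[[0.1, [0, 0, 0.7], 0], [0.1, [0, 0, 1.4], 0], [0.1, [0, 0, 1.4], 0]], squeeze=30)

```text
clock: 19.15
ee_pos: [386.6, 21.5, 92.0]
orientation: [[-0.98, -0.198, 0.0], [-0.198, 0.98, 0.001], [-0.0, 0.001, -1.0]]
ft_force: [-2.5, 0.1, 6.5]
grip_width: 0.306
```

Contact with the floor (+6.5 N). Now I loosen the grip and reverse the arc to bring it upright.

Request:
arm_command(series=[[0.2, [0, 0, 0], 0], [0.2, [0, 0, 0], 0], [0.2, [-4, 0, -1.5], 0], [0.2, [-8, 0, -2.9], 0], [0.2, [-13, 0, -4.1], 0], [0.2, [-17.5, 0, -5.2], 0], [0.2, [-22, 0, -6.1], 0], [0.2, [-27, 0, -6.8], 0], [0.2, [-32, 0, -7.2], 0], [0.2, [-36.5, 0, -7.4], 0], [0.2, [-41, 0, -7.4], 0], [0.2, [-46, 0, -7.2], 0], [0.2, [-51, 0, -6.8], 0], [0.2, [-55.5, 0, -6.2], 0], [0.2, [-60, 0, -5.4], 0], [0.2, [-65, 0, -4.5], 0], [0.2, [-67, 0, -4.2], 0], [0.2, [-67, 0, -4.2], 0]], squeeze=6)

```text
clock: 20.95
ee_pos: [452.4, 34.7, 95.5]
orientation: [[-0.98, -0.198, 0.0], [-0.198, 0.98, -0.0], [-0.0, -0.0, -1.0]]
ft_force: [0.5, 0.6, -1.5]
grip_width: 0.306
```

```bash
python3 - <<'E'
from fit import *
T=toolT(); s=bot.observe(); print(T[:3,3],s['ft_force'],s['moment'],s['grip_width'])
p=cams.get_image('scene'); im=cv2.cvtColor(p['frame'],cv2.COLOR_RGB2BGR)
x0,y0=280,140; a=cv2.resize(im[y0:y0+90,x0:x0+80],None,fx=5,fy=5,interpolation=3); b=a.copy()
H,o,R=model2(0,107,6,T); print(o)
for h in H: cv2.polylines(b,[cv2.convexHull(((proj(p,h)-[x0,y0]+.5)*5).astype(np.int32))],True,(0,0,255),1)
cv2.imwrite('pics/back.png',np.hstack([a,b]))
E
```

```text
[452.35759077  34.71804427  95.52921619] [ 0.5024092   0.58036719 -1.461021  ] [ 0.10397313 -0.08771267 -0.00700593] 0.3055624209459808
[458.27222221  35.88795783   7.53121373]
```

View pics/back.png

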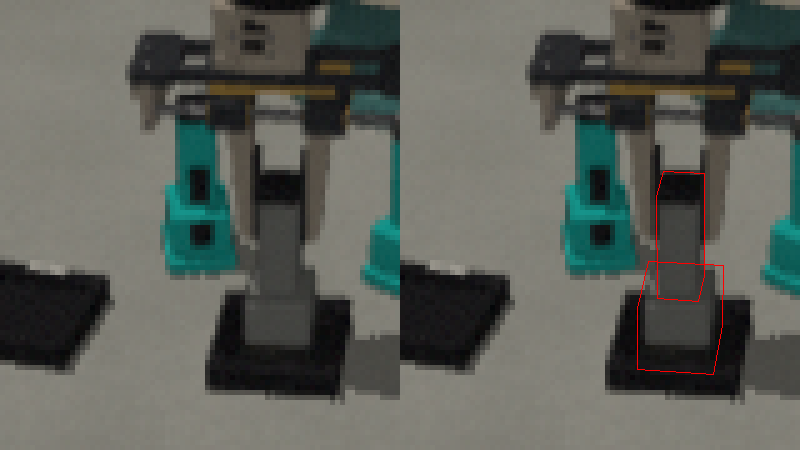

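The scanner looks upright in the dock. I'll press 1.5 mm at low grip to seat it, then open and go up.

Request:
arm_command(series=[[0.2, [0, 0, 0.8], 0], [0.2, [0, 0, 1.6], 0], [0.2, [0, 0, 1.6], 0], [0.4, [0, 0, 1.6], 0], [0.5, [0, 0, 1.6], 0], [0.7, [0, 0, 1.6], 0], [1, [0, 0, 1.6], 0], [1, [0, 0, 1.6], 0], [1, [0, 0, 1.6], 0], [1, [0, 0, 1.6], 0], [1, [0, 0, -10], 0], [1, [0, 0, -35], 0], [1, [0, 0, -75], 0], [1, [0, 0, -120], 0], [1, [15, 0, -165], 0], [1, [32, 0, -210], 0], [1, [32, 0, -250], 0], [1, [32, 0, -255], 0], [1, [32, 0, -255], 0]], squeeze=3)

```text
clock: 22.9
ee_pos: [421.0, 28.3, 352.1]
orientation: [[-0.98, -0.198, 0.003], [-0.198, 0.98, 0.002], [-0.003, 0.001, -1.0]]
ft_force: [-1.1, 0.5, -0.5]
grip_width: 1.007
```

```bash
python3 - <<'E'
from h import *
s=bot.observe(); print(s['clock'],s['ee_pos'],s['ft_force'],s['grip_width'])
p=wrist(); psi=np.radians(11.5); R=np.array([[np.cos(psi),-np.sin(psi)],[np.sin(psi),np.cos(psi)]])
for d in cams.trace('scanner',p)[:4]: print(round(d['confidence'],2),np.round(d['box']))
def crop(p,x0,y0,w,h,f):
    a=cv2.resize(cv2.cvtColor(p['frame'],cv2.COLOR_RGB2BGR)[y0:y0+h,x0:x0+w],None,fx=f,fy=f,interpolation=3)
    a=(255*(a/255.)**.6).astype(np.uint8)
    for w_,b_,z,col in ((100,90,20,(0,0,255)),(62,52,59,(0,255,0)),(34,28,138,(255,255,0))):
        X=np.c_[(np.array([[1,1],[1,-1],[-1,-1],[-1,1]])*[w_/2,b_/2])@R.T+[453.6,36.3],[z]*4]
        cv2.polylines(a,[((proj(p,X)-[x0,y0]+.5)*f).astype(np.int32)],True,col,1)
    return a
a=crop(p,280,135,80,90,5); b=crop(cams.get_image('scene'),280,140,80,90,5)
cv2.imwrite('pics/end.png',np.hstack([a,b]))
E
```

```text
22.9 [421.00688044  28.27093826 352.09857946] [-1.1009444   0.48449049 -0.47297597] 1.0071781886573286
0.9 [311. 168. 338. 214.]
0.89 [251.  74. 295. 124.]
0.73 [356.  86. 410. 138.]
```

View pics/end.png

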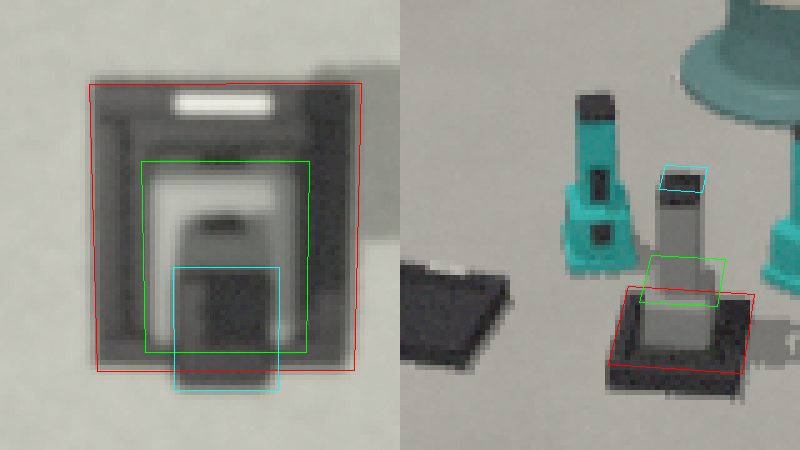

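The scanner stands upright and centred, with its head and top matching the seated model within a few mm. The gripper is clear, so I'm handing in.

```bash
python3 -c "
from cell import bot
print(bot.finish_job())"
```

```text
the job is handed in; nothing more can be done
None
```

I scanned the tall carrier's label and put the scanner back in its dock. The job went in at about 23 s of the 45 s allowed; no verdict came back.

**Getting the tilt:** the tool can only yaw, so I gripped the grey scanner softly in its dock (the left one). I tipped it on its bottom edge against the dock, tightened the grip and lifted it. The handle slipped about 6 mm in the pads. A side view put the tilt at about 34.5° (readings ranged from 31° to 37°), against the 35° needed.

**Scan:** I held for 2 s. By my estimate the aim point was within about 5 mm of the label's middle and the nose was about 80 mm off. That rests on the fitted tilt and camera calibration. The wrist and top cameras disagreed by 4 mm on the label's position. At the scan pose the network did not find the label in the wrist picture, so only the scene and top overlays back up the aim.

**Return:** I lowered it until the nose touched the dock floor (6.5 N), tipped it upright with a loose grip, seated it and let go.

**Last checks:** it stands upright and within a few mm of the dock's centre, judged by overlay. The gripper was open, clear and about 350 mm up. I never moved near the bystanders, but I did not re-measure their positions at the end.

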